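# Set and clamp the expanding trivet

## Task

The pot needs a wider rest: pull the expanding trivet's spring-loaded sliding leg out by its cheek until its index finger stands level with the line on the brass length mark, and only then, holding the leg there, squeeze the cam lever's black thumb plate fully shut towards the leg's back plate. Finish while still gripping the leg at the mark, lever and back plate squeezed firmly together between the fingers: do not let go or slacken the grip. Leave the brass mark, the pot, the tumbler and the tray where they are.

Things in the scene. Friction and masses are not known exactly. Their poses are not given: they have to be found in the camera images.
- trivet: fixed half of the expanding trivet, screwed to the counter: 60 mm wide base, two low aluminium rails (tops 16 mm above the counter), dark 130 mm cross bar at its -y end. Origin on the counter on its centre line; z up, its own +y is the way the leg pulls out, x is across. Axes of leg, lever and mark stay parallel to these
- leg: sliding leg: flat steel bar between the rails, dark cross bar at its +y end, aluminium carriage on top. Origin on the trivet's centre line, at the trivet's origin when fully in; slides 0 to 140 mm along +y, starts fully in. A spring pulls it back in with 4 N (fully in) to 7 N (fully out), so it must be held all the time
- leg_grip (a point): point on the carriage, on the leg's centre line (x = 0, y = 0 of the leg), 46 mm above the counter: midway between the outer faces of back plate and shut thumb plate, then 30 mm apart across x. Beside these plates and the cheek (all 23 to 60 mm above the counter) nothing is higher than 22 mm
- leg_back (a point): middle of the outer (+x) face of the leg's fixed aluminium back plate, 46 mm above the counter, 15 mm to +x of the centre line and 10 mm behind (-y of) leg_grip; the plate is 6 mm thick, 62 mm along y, and meets the cheek at its +y end
- leg_cheek (a point): middle of the near (-y) face of the pull cheek: upright aluminium plate 6 mm thick, across x from 9 to 62 mm off the centre line on the +x side, its near face 15 mm ahead (+y) of leg_grip, this point 40 mm to +x, 46 mm above the counter. A finger standing outside the back plate pushes the leg out here when moved along +y
- lever (a joint): sliding cam lever carried by the leg: 0 = fully open, 0.018 m = fully shut (stop); it slides along the trivet's +x, towards the back plate, against about 3 N friction and stays where left. Starts at 0 to 4 mm
- lever_plate (a point): middle of the outer (-x) face of the lever's upright black thumb plate (50 mm along y, 35 mm high, top at 60 mm, 6 mm thick), 46 mm above the counter; 33 mm from the leg's centre line towards -x when open, 15 mm when shut; 10 mm behind (-y of) leg_grip
- leg_index (a point): the dark index finger on the leg, a thin bar (4 mm along y) reaching across x over the +x rail, this point 42 mm to +x of the centre line, 70 mm behind (-y of) leg_grip, 20 mm above the counter
- mark_line (a point): thin dark line on the brass length mark, a saddle 30 mm (x) by 12 mm (y), 18 mm high, beside the +x rail, 42 mm from the centre line. It stands 50 to 110 mm ahead (+y) of the index at the start; about 10 N would shove it along the rail, which is not wanted. The leg is at the mark when leg_index and mark_line have the same y in the trivet's frame
- pot: bystander: covered aluminium pot, 182 mm across, 131 mm high with its knob; origin at the centre of its underside
- tumbler: bystander: glass tumbler, 72 mm across, 100 mm high; origin at the centre of its underside
- tray: bystander: blue plastic tray, 220 x 160 x 30 mm; origin at the centre of its underside

How it is judged (in metres and radians):
On the way, in this order (a step that is already met when the one before it is completed fails the run):
1. the leg is out at the mark (index within 6 mm of the line) with the lever still open (y of leg_index in the frame of mark_line between -0.006 and 0.006 m and value of joint lever below 0.009 m), for 0.2 s.
2. the lever is slid shut with the leg held at the mark (y of leg_index in the frame of mark_line between -0.006 and 0.006 m and value of joint lever above 0.0155 m), for 0.2 s.
At the end, for the whole second after the job is handed in: the index is within 6 mm of the mark's line, the lever is shut to within 2.5 mm of its stop, and the fingers still grip leg and lever (contact force summed over both, more than 12 N) (all of step 2 and contact force between the fingers and leg above 12 N); the arm keeps its last pose, push and grip.
It fails at once if the lever is shut (past 12 mm) while the index is more than 9 mm from the mark (value of joint lever above 0.012 m and not (y of leg_index in the frame of mark_line between -0.009 and 0.009 m)).
It fails at once if the brass mark is shoved more than 4 mm (distance of mark_line from where it was at the start of the episode above 0.004 m).
It fails at once if the pot is shifted more than 20 mm (distance of pot from where it was at the start of the episode above 0.02 m).
It fails at once if the tumbler is shifted more than 20 mm (distance of tumbler from where it was at the start of the episode above 0.02 m).
It fails at once if the tray is shifted more than 20 mm (distance of tray from where it was at the start of the episode above 0.02 m).
It also fails if it takes over 32 s, if anything falls off the work surface, if the arm or the gripper's body presses on something with over 40 N, if the wrist force passes 120 N, or if a joint passes its speed limit or range.

## Robot

A 6-joint arm with a two-finger parallel gripper is mounted at the origin on the work surface. World frame = base frame: x ahead of the robot, y to its left, z up, the work surface at z = 0. Lengths are in m, angles in degrees, forces in N, time in s.
With the tool pointing down it reaches from about 0.4 to 0.825 m from the base axis. Payload 7 kg.
Tool frame: the origin (TCP) lies at the very end of the fingers, on their centre line; the grasp point (between the pads) lies 19 mm behind it (hold_point_z is the distance from the TCP to the grasp point, in m); x points along the fingers, y is the direction in which the jaws open and shut, and the axes are right-handed (so a half turn about x gives the same grasp; the last joint's range is limited). The gripper opens to 88 mm and grips with 3 to 60 N. Pads are 19 mm wide; open, the fingers measure 130 mm over their backs; the gripper's body (78 mm by 193 mm) begins 47 mm behind the grasp point.
Start: joints at [82.569, 20.546, 0.682, 0, -70.136, -16.507], TCP at [0.274, 0.617, 0.227] pointing down, gripper open.
Joint ranges: [-176.03, 176.03], [-82.01, 121.73], [-58.28, 71.71], [-173.87, 95.51], [-174.79, -0.11], [-173.66, 173.66]. Speed limits (degrees/s): [136.94, 136.94, 172.46, 180, 180, 180].

## Interface

Orientations are given as [roll, pitch, yaw] about the fixed x, y, z axes, in that order (R = Rz(yaw) Ry(pitch) Rx(roll)).
In Python, from plant import * gives the robot as it stands.
- The arm moves only by the shell command python3 -m crank 'ROWS'. ROWS is a JSON object of lists of equal length, an entry for each row: "delta_pos": the shift along the tool's x, y, z in m, a list of three; "turn": the turn, a rotation vector about the tool's x, y, z in degrees, a list of three; "grip": the opening, from 0 (shut) to 1 (fully open). A call has 1 to 12 rows; each row is the pose to reach, as a shift and turn from the pose commanded when the call began, along the tool's axes at that moment; what a row does not reach only later rows make up. A row lasts 1/12 s, in which the tool goes at most 41.7 mm and 7.16 degrees, less where a joint would pass 70% of its speed; a pose out of reach is approached as far as the arm can. A call with a gripper value outside its range is refused whole. The fingers move at their own pace and stop on an object; the grip force is fixed at half the most. Time passes only in rows, so rows that repeat a pose let the fingers close. It gives the time, the measured TCP pose, the force and the opening at its end, in the units of the state.
- get_obs(): the state, without advancing time (a new reading comes with each control period).
- snapshot(name): name is "scene" or "side" or "wrist"; returns a dict with "pixels" (400x640x3 uint8, blue, green, red), "range_z" (400x640 float32, m along the optical axis (not along the pixel's ray), 0 where there is no reading), "camera_matrix" (3x3 intrinsics, pixels), "eye" and "rotation" of the camera in the world. Camera axes: x right, y up, looking along -z (the intrinsics and any distortion apply to the point x, -y, -z); pixel columns grow to the right and rows downward; lengths in m; the calibration is good to about 2 mm. The wrist camera is an equidistant fisheye: a pixel r from the principal point sees the ray r / f radians off the axis. A picture is of the moment at which its call begins.
- close_job(): hands the job in, once; it reports no verdict.
The state is a dict: "clock": time; "joint_pos": joint angles; "qvel": joint speeds; "tau": joint torques, N m; "tool_pos": TCP position; "orientation": TCP orientation; "force": force on the tool from outside, world axes, zero at the start; "moment": the same for the moment, N m; "opening": finger opening in m.
Only numpy, scipy, OpenCV 4.12 (cv2) and the standard library are available. Lean on these libraries where they do the work, as an engineer would, in place of code of your own. Each camera call takes 0.05 s, during which the arm holds its last target. There are 200 camera calls.

## Working session

There is one attempt and no reset: what is moved stays moved. The work goes in short steps, Python scripts to look and compute and a shell command to move; the robot and the scene stay as the last step left them, time stands still between calls to the robot, and variables do not carry over. Pictures are saved under pics/ and viewed, about 8 in all and at most 12, crops included, and the job is handed in when it is done.

```bash
ls; mkdir -p pics; cat > h.py <<'E'
from plant import *
import numpy as np, cv2
def pts(s):
    K=np.array(s["camera_matrix"]);d=s["range_z"];h,w=d.shape
    u,v=np.meshgrid(np.arange(w),np.arange(h))
    P=np.stack([(u-K[0,2])/K[0,0]*d,-(v-K[1,2])/K[1,1]*d,-d],-1)
    return P@np.array(s["rotation"]).T+np.array(s["eye"])
E
python3 - <<'E'
from h import *
for n in("scene","side","wrist"):
    s=snapshot(n);np.savez(n+"0.npz",**{k:np.array(v) for k,v in s.items()})
    cv2.imwrite(f"pics/{n}0.png",s["pixels"]);print(n,s["eye"],s["camera_matrix"],s["rotation"])
print(get_obs())
E
```

```text
pics
scene [ 1.37671292 -0.35567866  1.50332757] [[469.69999883   0.         324.79052611]
 [  0.         469.69999883 202.80185399]
 [  0.           0.           1.        ]] [33.10058942 -0.13902329 71.21375236]
side [-0.08199014 -0.94522085  0.67562393] [[436.86984288   0.         321.84592844]
 [  0.         436.86984288 195.12903522]
 [  0.           0.           1.        ]] [ 60.33836573   0.52037071 -33.43961838]
wrist [0.34206327 0.58744412 0.3837612 ] [[309.70691629   0.         320.58300902]
 [  0.         309.70691629 200.44082112]
 [  0.           0.           1.        ]] [-1.60284771e+01 -8.53607705e-02 -1.13947883e+02]
{'clock': 0.15, 'joint_pos': array([ 8.25700852e+01,  2.05821132e+01,  6.45282285e-01, -1.35783164e-02,
       -7.01338685e+01, -1.65058818e+01]), 'qvel': array([-1.30117014e-04, -8.83429046e-02,  1.94920886e-01,  1.25372895e-01,
       -3.31500511e-03,  6.88614974e-03]), 'tau': array([-1.71794090e-03, -5.83277500e+01,  2.93292493e+01,  7.00122178e+00,
        8.74789635e-03, -1.13812002e-04]), 'tool_pos': array([0.27374931, 0.6166039 , 0.22583589]), 'orientation': array([  96.27163546,   89.928157  , -107.66878323]), 'force': array([ 0.83259192, -0.06889554, -0.10614761]), 'moment': array([-0.00828888,  0.03199737, -0.00113186]), 'opening': 0.08746670043703439}
```

View pics/scene0.png

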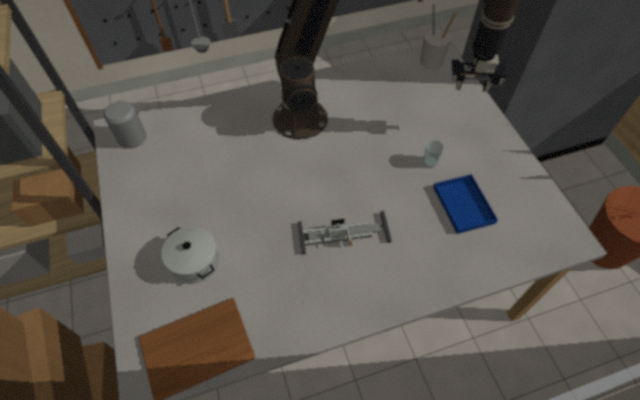

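View pics/side0.png

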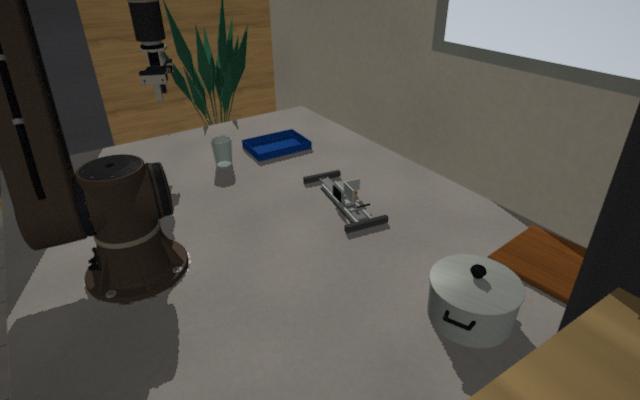

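The trivet is at scene (298..388, 237..226), with the black plate at (338,221) on the robot side. The tumbler is at (433,153), the tray at (465,203) and the pot at (190,250). I'll zoom in and measure.

```bash
sed -i '1a from scipy.spatial.transform import Rotation as Ro' h.py; sed -i 's/np.array(s\["rotation"\]).T/Ro.from_euler("xyz",s["rotation"],degrees=True).as_matrix().T/' h.py
python3 - <<'E'
from h import *
im=[]
for n,(x0,x1,y0,y1) in dict(scene=(285,400,195,265),side=(290,405,160,240)).items():
    s=dict(np.load(n+"0.npz"));P=pts(s)
    im.append(cv2.resize(s["pixels"][y0:y1,x0:x1],(690,(y1-y0)*6//1*1),interpolation=cv2.INTER_CUBIC)[:,:]) 
    C=np.asarray(P[y0:y1,x0:x1]).reshape(-1,3); px=s["pixels"][y0:y1,x0:x1].reshape(-1,3).astype(int)
    m=(C[:,2]>0.008)&(C[:,2]<.08)
    print(n,m.sum(),"table z",np.median(P[250:300,250:300,2]))
    r=cv2.minAreaRect(C[m,:2].astype(np.float32));print(r,cv2.boxPoints(r))
    dk=m&(px.max(1)<60)
    hi=C[:,2]>.035; hi&=C[:,2]<.08
    print("dark hi",C[dk&hi].mean(0) if (dk&hi).any() else 0,(dk&hi).sum(),"hi",np.round(C[hi].min(0),3),np.round(C[hi].max(0),3))
    hsv=cv2.cvtColor(s["pixels"],cv2.COLOR_BGR2HSV)[y0:y1,x0:x1].reshape(-1,3)
    b=(hsv[:,1]>70)&(hsv[:,0]>12)&(hsv[:,0]<32)&m
    print("brass",b.sum(),C[b].mean(0) if b.any() else 0)
    np.save(n+"C.npy",C[m])
for i,n in zip(im,"ab"): cv2.imwrite(f"pics/z{n}.png",np.clip(i*1.6,0,255).astype(np.uint8))
v=np.vstack([np.clip(i*1.8,0,255).astype(np.uint8) for i in im]); v=cv2.resize(v,None,fx=600/v.shape[0],fy=600/v.shape[0]);cv2.imwrite("pics/z.png",v);print(v.shape)
E
```

```text
scene 1443 table z 0.0001494617383582808
((0.5813021659851074, -0.015829890966415405), (0.41914117336273193, 0.2855643332004547), 67.91925811767578) [[ 0.3702121  -0.15635589]
 [ 0.63483167 -0.26370317]
 [ 0.79239225  0.12469611]
 [ 0.52777267  0.23204339]]
dark hi [ 0.5690913  -0.02942341  0.04755695] 45 hi [ 0.559 -0.065  0.035] [ 0.66  -0.005  0.067]
brass 8 [ 0.6491893  -0.00615921  0.01725638]
side 1556 table z -0.0008664942572100265
((0.5956923961639404, -0.01672881841659546), (0.333217978477478, 0.13083107769489288), 79.7174301147461) [[ 0.5015873  -0.1689851 ]
 [ 0.6303171  -0.19233882]
 [ 0.6897975   0.13552746]
 [ 0.5610677   0.15888119]]
dark hi [ 0.5638726  -0.03552745  0.04898539] 73 hi [ 0.557 -0.07   0.035] [ 0.656 -0.006  0.063]
brass 13 [ 0.63420502 -0.01985445  0.02211238]
(600, 460, 3)
```

View pics/z.png

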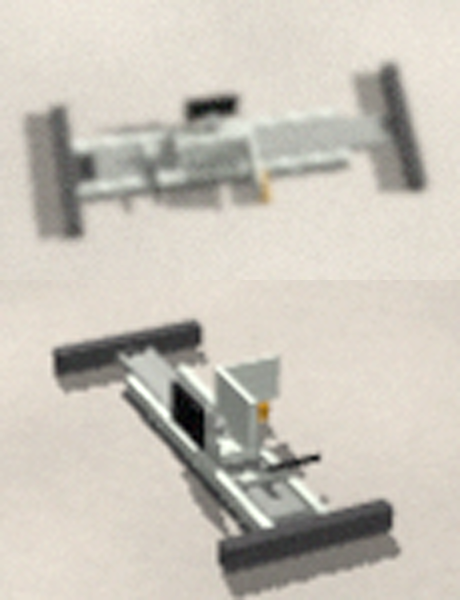

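The trivet's yaw is about -10.3°: the side-view rectangle is 131 mm wide, which matches the cross bar. The brass at (262,185) in the crop is partly hidden by the cheek. Next I'll work out a viewing pose above the trivet.

```bash
cat >> h.py <<'E'
def tool():
    o=get_obs();return np.array(o["tool_pos"]),Ro.from_euler("xyz",o["orientation"],degrees=True)
def go(target,yaw,sgn):
    p,R=tool();y=np.deg2rad(yaw);tx=np.array([np.cos(y),np.sin(y),0])*sgn
    d=np.array([0,0,-1.]);T=Ro.from_matrix(np.stack([d,tx,np.cross(d,tx)],1))
    print("delta",np.round(R.inv().apply(np.array(target)-p),4),"turn",np.round((R.inv()*T).as_rotvec(degrees=True),2))
E
python3 - <<'E'
from h import *
p,R=tool();print(R.as_matrix().round(3))
w=dict(np.load("wrist0.npz"));print("cam in tool",R.inv().apply(w["eye"]-p))
for s in(1,-1): go([.596,-.02,.22],-10.3,s)
sC=np.load("sideC.npy");y=np.deg2rad(-10.28);tx=np.array([np.cos(y),np.sin(y)]);ty=np.array([-tx[1],tx[0]])
for n in("side","scene"):
    C=np.load(n+"C.npy");q=np.c_[(C[:,:2]-[.5957,-.0167])@tx,(C[:,:2]-[.5957,-.0167])@ty,C[:,2]]
    for z0,z1 in((.035,.05),(.05,.058),(.058,.066)):
        h=q[(q[:,2]>z0)&(q[:,2]<z1)]
        print(n,z0,len(h),np.histogram2d(h[:,0],h[:,1],bins=[np.arange(-.06,.081,.01),np.arange(-.08,.051,.01)])[0].astype(int).tolist() if z0==.058 else (h.min(0),h.max(0)))
# clearance
E
```

```text
[[-0.    -0.406 -0.914]
 [-0.001 -0.914  0.406]
 [-1.     0.001 -0.   ]]
cam in tool [-0.15791634 -0.00087294 -0.07429105]
delta [ 0.0065  0.4511 -0.5529] turn [-1.0364e+02  6.0000e-02 -6.0000e-02]
delta [ 0.0065  0.4511 -0.5529] turn [ 7.636e+01 -5.000e-02 -6.000e-02]
side 0.035 133 (array([-0.03073802, -0.05164111,  0.03512363]), array([0.05948216, 0.01294598, 0.04986865]))
side 0.05 77 (array([-0.03057573, -0.05139598,  0.05025871]), array([0.05966113, 0.01206292, 0.05799791]))
side 0.058 50 [[0, 0, 0, 0, 0, 0, 0, 0, 0, 0, 0, 0, 0], [0, 0, 0, 0, 0, 0, 0, 0, 0, 0, 0, 0, 0], [0, 0, 0, 0, 0, 1, 1, 0, 0, 0, 0, 0, 0], [0, 0, 0, 2, 3, 1, 2, 3, 1, 0, 0, 0, 0], [0, 0, 0, 0, 0, 0, 0, 0, 0, 0, 0, 0, 0], [0, 0, 0, 0, 0, 0, 0, 0, 0, 0, 0, 0, 0], [0, 0, 1, 1, 1, 1, 1, 1, 1, 0, 0, 0, 0], [0, 0, 0, 1, 3, 3, 1, 1, 5, 0, 0, 0, 0], [0, 0, 0, 0, 0, 0, 0, 0, 4, 0, 0, 0, 0], [0, 0, 0, 0, 0, 0, 0, 0, 3, 0, 0, 0, 0], [0, 0, 0, 0, 0, 0, 0, 0, 2, 0, 0, 0, 0], [0, 0, 0, 0, 0, 0, 0, 0, 5, 1, 0, 0, 0], [0, 0, 0, 0, 0, 0, 0, 0, 0, 0, 0, 0, 0], [0, 0, 0, 0, 0, 0, 0, 0, 0, 0, 0, 0, 0]]
scene 0.035 88 (array([-0.0280423 , -0.04626734,  0.03515447]), array([0.06404622, 0.00992154, 0.04988635]))
scene 0.05 50 (array([-0.03065941, -0.04655866,  0.05019757]), array([0.06394582, 0.01299341, 0.05798565]))
scene 0.058 48 [[0, 0, 0, 0, 0, 0, 0, 0, 0, 0, 0, 0, 0], [0, 0, 0, 0, 0, 0, 0, 0, 0, 0, 0, 0, 0], [0, 0, 0, 0, 0, 0, 0, 0, 0, 0, 0, 0, 0], [0, 0, 0, 2, 1, 3, 4, 5, 1, 0, 0, 0, 0], [0, 0, 0, 0, 0, 0, 0, 0, 0, 0, 0, 0, 0], [0, 0, 0, 0, 0, 0, 0, 0, 0, 0, 0, 0, 0], [0, 0, 0, 0, 0, 0, 0, 0, 1, 0, 0, 0, 0], [0, 0, 0, 2, 1, 5, 2, 2, 3, 2, 0, 0, 0], [0, 0, 0, 0, 0, 0, 0, 0, 1, 2, 0, 0, 0], [0, 0, 0, 0, 0, 0, 0, 0, 2, 2, 0, 0, 0], [0, 0, 0, 0, 0, 0, 0, 0, 1, 1, 0, 0, 0], [0, 0, 0, 0, 0, 0, 0, 0, 3, 2, 0, 0, 0], [0, 0, 0, 0, 0, 0, 0, 0, 0, 0, 0, 0, 0], [0, 0, 0, 0, 0, 0, 0, 0, 0, 0, 0, 0, 0]]
```

```bash
python3 - <<'E'
from h import *
go([.6135,.0817,.20],-10.3,-1)
E
```

```text
delta [ 0.0263  0.351  -0.5276] turn [ 7.636e+01 -5.000e-02 -6.000e-02]
```

```bash
python3 -m crank '{"delta_pos":[[0.002,0.02,-0.03],[0.004,0.044,-0.066],[0.006,0.066,-0.099],[0.008,0.088,-0.132],[0.01,0.11,-0.165],[0.012,0.132,-0.198],[0.014,0.154,-0.231],[0.015,0.176,-0.264],[0.016,0.198,-0.297],[0.018,0.22,-0.33],[0.019,0.242,-0.363],[0.02,0.264,-0.396]],"turn":[[5,0,0],[10,0,0],[15,0,0],[21,0,0],[26,0,0],[31,0,0],[36,0,0],[41,0,0],[46,0,0],[51,0,0],[56,0,0],[60,0,0]],"grip":[1,1,1,1,1,1,1,1,1,1,1,1]}'
python3 - <<'E'
from h import *
go([.6135,.0817,.20],-10.3,-1)
E
```

```text
clock: 1.15
tool_pos: [0.5292, 0.2131, 0.2065]
orientation: [68.1, 90.0, 163.9]
force: [1.0, 1.0, 0.8]
opening: 0.0877
delta [ 0.0065 -0.0705 -0.1393] turn [ 1.612e+01  0.000e+00 -1.000e-02]
```

```bash
python3 -m crank '{"delta_pos":[[0.001,-0.014,-0.028],[0.002,-0.029,-0.056],[0.004,-0.043,-0.085],[0.005,-0.057,-0.112],[0.006,-0.07,-0.138],[0.006,-0.07,-0.138],[0.006,-0.07,-0.138]],"turn":[[4,0,0],[8,0,0],[12,0,0],[16,0,0],[16.1,0,0],[16.1,0,0],[16.1,0,0]],"grip":[1,1,1,1,1,1,1]}'
python3 - <<'E'
from h import *
s=snapshot("wrist");np.savez("w1.npz",**{k:np.array(v) for k,v in s.items()})
cv2.imwrite("pics/w1.png",np.clip(s["pixels"].astype(float)*1.4,0,255).astype(np.uint8))
print(tool()[0],s["eye"],s["rotation"],get_obs()["clock"])
E
```

```text
clock: 1.73
tool_pos: [0.6131, 0.0836, 0.1997]
orientation: [119.9, 89.9, -160.3]
force: [0.3, 0.4, 0.1]
opening: 0.0875
[0.61274775 0.08449718 0.1999833 ] [0.60044195 0.01127693 0.35782764] [-1.59733650e+01 -9.73338687e-02  1.69802128e+02] 1.7833
```

View pics/w1.png

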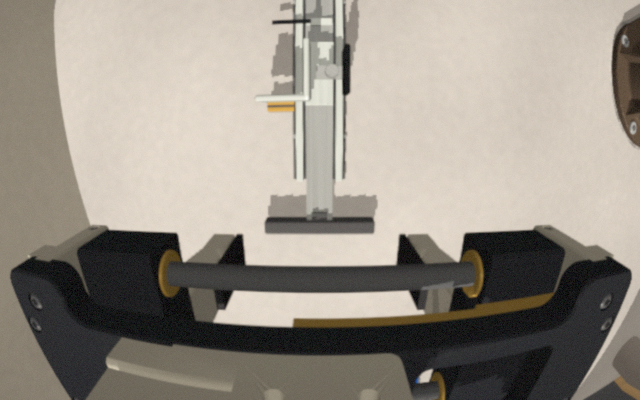

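Wrist view: index finger at (290,21), cheek at (280,98), brass mark at (281,106), thumb plate at (346,70). Next I'll cast fisheye rays and view an enlarged crop.

```bash
cat >> h.py <<'E'
def ray(s,uv,z):
    K=np.array(s["camera_matrix"]);a=(np.array(uv,float).reshape(-1,2)-K[:2,2][None])/K[0,0]
    th=np.linalg.norm(a,axis=1);k=np.sin(th)/np.maximum(th,1e-9)
    d=np.c_[a[:,0]*k,-a[:,1]*k,-np.cos(th)]
    d=Ro.from_euler("xyz",s["rotation"],degrees=True).apply(d)
    return s["eye"]+d*((z-s["eye"][2])/d[:,2])[:,None]
def q(P,yaw=-10.28,o=(.5957,-.0167)):
    y=np.deg2rad(yaw);tx=np.array([np.cos(y),np.sin(y)]);ty=np.array([-tx[1],tx[0]]);d=np.asarray(P)[...,:2]-np.array(o)
    return np.stack([d@tx,d@ty],-1)
E
python3 - <<'E'
from h import *
s=dict(np.load("w1.npz"));px=s["pixels"]
hsv=cv2.cvtColor(px,cv2.COLOR_BGR2HSV)
m=(hsv[...,1]>100)&(hsv[...,0]>8)&(hsv[...,0]<35);m[125:]=0
v,u=np.nonzero(m);print("brass px",len(u),u.min(),u.max(),v.min(),v.max())
P=q(ray(s,np.c_[u,v],.018));print("brass q",P.min(0),P.max(0))
d=(px.max(2)<70);d[:14]=0;d[28:]=0;d[:,:265]=0;d[:,312:]=0
v,u=np.nonzero(d);print("index px",u.min(),u.max(),v.min(),v.max(),np.median(v)); print(q(ray(s,[[np.median(u),np.mean(v)]],.022)))
for n,uv,z in(("rail L+x end",[299,178],.016),("rail -x end",[339,178],.016),("rail top +x",[297,60],.016),("bar ends",[266,218],.016),("",[373,219],.016),("plate",[349,70],.06)):print(n,q(ray(s,[uv],z)))
c=px[0:130,240:370];cv2.imwrite("pics/c1.png",np.clip(cv2.resize(c,(600,600),interpolation=cv2.INTER_CUBIC)*1.3,0,255).astype(np.uint8))
E
```

```text
brass px 456 268 639 19 114
brass q [-0.56070874 -0.20688238] [0.05650266 0.02425118]
index px 273 310 14 27 21.0
[[ 0.02675707 -0.07622423]]
rail L+x end [[0.02334212 0.09990497]]
rail -x end [[-0.02178576  0.09986773]]
rail top +x [[ 0.02475857 -0.03220335]]
bar ends [[0.06334813 0.14783809]]
 [[-0.063005    0.14896614]]
plate [[-0.02764559 -0.01471544]]
```

View pics/c1.png

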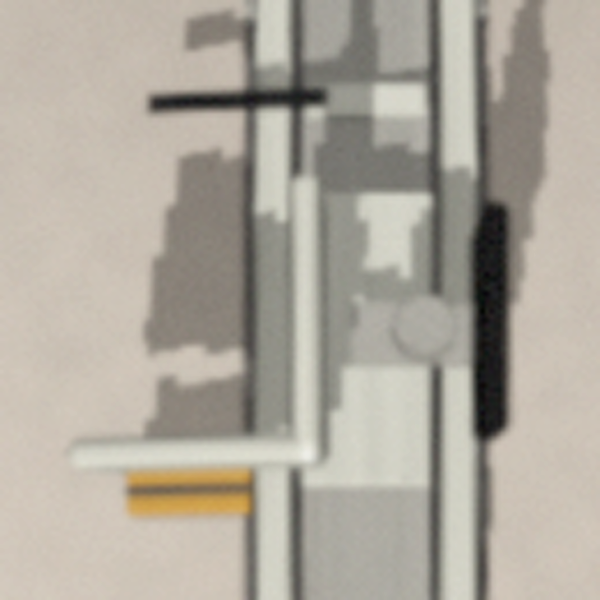

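Line at about crop (190,490) and index at (200,101), both clearly visible. Next come their distance apart and the approach shift.

```bash
python3 - <<'E'
from h import *
s=dict(np.load("w1.npz"))
f=lambda u,v:[240+(u+.5)*130/600-.5,(v+.5)*130/600-.5]
for n,uv,z in(("line",f(190,490),.018),("index",f(180,101),.021),("cheek top near edge(+x)",f(90,438),.06),("back end",f(305,178),.06),("back outer",f(294,300),.06),("plate top outer",f(507,300),.06),("plate ends",f(490,202),.06),("",f(490,438),.06)):print(n,q(ray(s,[uv],z)).round(4))
y=np.deg2rad(-10.28);tx=np.array([np.cos(y),np.sin(y)]);ty=np.array([-tx[1],tx[0]]);O=np.array([.5957,-.0167])
t=O+ -.017*ty;print(t); go([*t,.10],-10.3,-1); go([*t,.028],-10.3,-1)
E
```

```text
line [[0.0423 0.0187]]
index [[ 0.0447 -0.0766]]
cheek top near edge(+x) [[0.058  0.0083]]
back end [[ 0.0134 -0.0462]]
back outer [[ 0.0155 -0.0197]]
plate top outer [[-0.0281 -0.02  ]]
plate ends [[-0.0246 -0.0412]]
 [[-0.0247  0.0093]]
[ 0.5926662  -0.03342711]
delta [ 0.1    -0.001  -0.1196] turn [ 0.18 -0.02 -0.05]
delta [ 0.172  -0.0011 -0.1196] turn [ 0.18 -0.02 -0.05]
```

```bash
python3 -m crank '{"delta_pos":[[0.01,0,-0.03],[0.03,0,-0.06],[0.06,-0.001,-0.09],[0.09,-0.001,-0.12],[0.12,-0.001,-0.12],[0.145,-0.001,-0.12],[0.165,-0.001,-0.12],[0.172,-0.001,-0.12],[0.172,-0.001,-0.12],[0.172,-0.001,-0.12]],"turn":[[0,0,0],[0,0,0],[0.1,0,0],[0.2,0,0],[0.2,0,0],[0.2,0,0],[0.2,0,0],[0.2,0,0],[0.2,0,0],[0.2,0,0]],"grip":[1,1,1,1,1,1,1,1,1,1]}'
python3 - <<'E'
from h import *
p,R=tool();print(p,q(p))
s=snapshot("wrist")
cv2.imwrite("pics/w2.png",np.clip(s["pixels"].astype(float)*1.4,0,255).astype(np.uint8))
E
```

```text
clock: 2.62
tool_pos: [0.5933, -0.0324, 0.0292]
orientation: [-113.6, 90.0, -33.7]
force: [-0.0, 0.6, 0.9]
opening: 0.088
[ 0.59334939 -0.03243517  0.02923272] [ 0.00049521 -0.01590206]
```

View pics/w2.png

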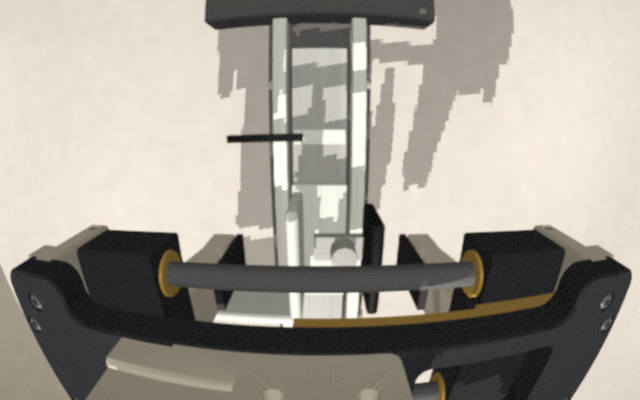

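Straddled: back plate at (292,260) and thumb plate at (372,260) both lie between the fingers, index at (265,138). Now push along +z, stopping short of the mark.

```bash
python3 -m crank '{"delta_pos":[[0,0,0.006],[0,0,0.012],[0,0,0.018],[0,0,0.026],[0,0,0.036],[0,0,0.046],[0,0,0.056],[0,0,0.066],[0,0,0.076],[0,0,0.082],[0,0,0.085],[0,0,0.085]],"turn":[[0,0,0],[0,0,0],[0,0,0],[0,0,0],[0,0,0],[0,0,0],[0,0,0],[0,0,0],[0,0,0],[0,0,0],[0,0,0],[0,0,0]],"grip":[1,1,1,1,1,1,1,1,1,1,1,1]}'
python3 - <<'E'
from h import *
p,R=tool();print(p,q(p))
s=snapshot("wrist");np.savez("w3.npz",**{k:np.array(v) for k,v in s.items()})
cv2.imwrite("pics/w3.png",np.clip(cv2.resize(s["pixels"][60:260,180:420],None,fx=3,fy=3,interpolation=2).astype(float)*1.4,0,255).astype(np.uint8))
E
```

```text
clock: 3.67
tool_pos: [0.6088, 0.051, 0.0297]
orientation: [-87.6, 89.9, -7.8]
force: [0.0, -5.4, 5.1]
opening: 0.0877
[0.60883598 0.05100299 0.02970621] [0.00084292 0.06896041]
```

View pics/w3.png

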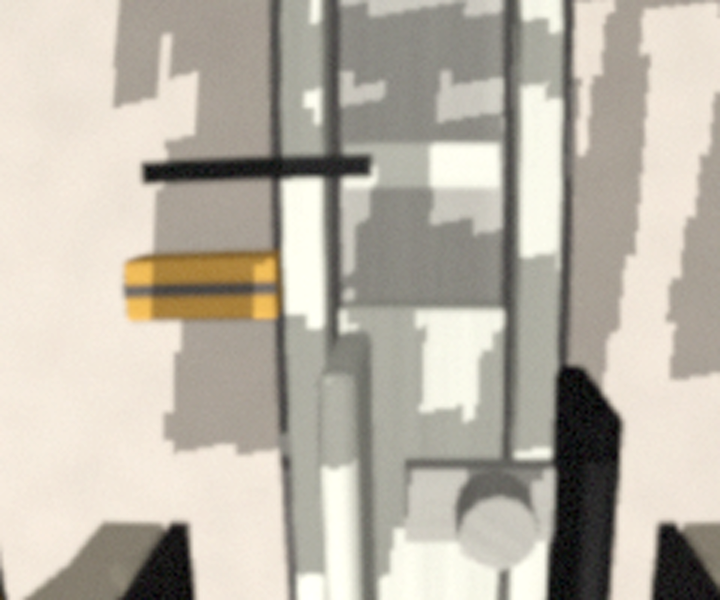

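Index at crop (200,170), line at (200,290).

```bash
python3 - <<'E'
from h import *
s=dict(np.load("w3.npz"))
f=lambda u,v:[180+(u+.5)/3-.5,60+(v+.5)/3-.5]
print("line",q(ray(s,[f(200,290)],.018)),"index",q(ray(s,[f(200,170)],.021)),q(ray(s,[f(200,170)],.022)))
E
```

```text
line [[0.04267179 0.01846548]] index [[ 0.04120817 -0.00402588]] [[ 0.04096586 -0.0040289 ]]
```

```bash
python3 -m crank '{"delta_pos":[[0,0,0.006],[0,0,0.012],[0,0,0.017],[0,0,0.021],[0,0,0.0225],[0,0,0.0225],[0,0,0.0225],[0,0,0.0225],[0,0,0.0225]],"turn":[[0,0,0],[0,0,0],[0,0,0],[0,0,0],[0,0,0],[0,0,0],[0,0,0],[0,0,0],[0,0,0]],"grip":[1,1,1,1,1,1,1,1,1]}'
python3 - <<'E'
from h import *
p,R=tool();print(p,q(p))
s=snapshot("wrist");np.savez("w4.npz",**{k:np.array(v) for k,v in s.items()})
cv2.imwrite("pics/w4.png",np.clip(cv2.resize(s["pixels"][60:260,180:420],None,fx=3,fy=3,interpolation=2).astype(float)*1.4,0,255).astype(np.uint8))
E
```

```text
clock: 4.47
tool_pos: [0.6125, 0.0722, 0.0294]
orientation: [-97.3, 89.9, -17.6]
force: [1.0, -6.0, 4.6]
opening: 0.0876
[0.61245968 0.07219144 0.02937504] [0.00062719 0.09045541]
```

View pics/w4.png

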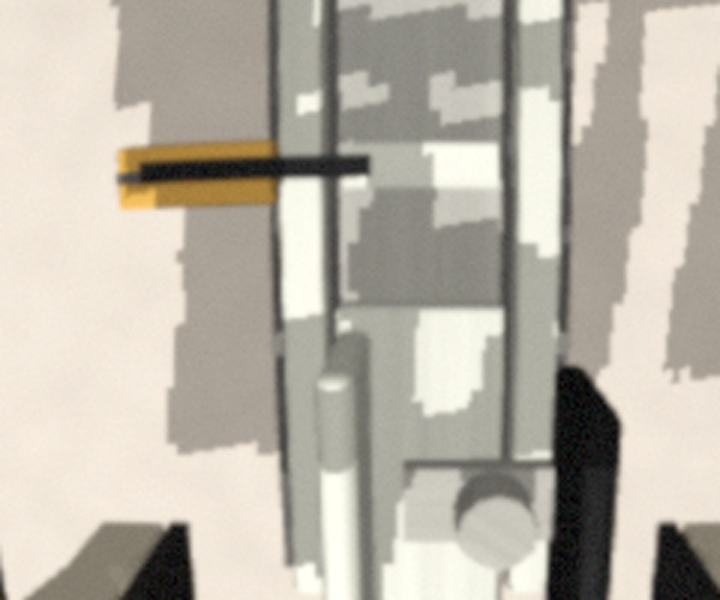

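Index lies over the line, within about 1 mm (line tip at (128,178), index end at (145,172)), and the lever is still open. Now I nudge 0.8 mm and start closing.

```bash
python3 -m crank '{"delta_pos":[[0,0,0.0008],[0,0,0.0008],[0,0,0.0008],[0,0,0.0008],[0,0,0.0008],[0,0,0.0008],[0,0,0.0008],[0,0,0.0008],[0,0,0.0008],[0,0,0.0008],[0,0,0.0008],[0,0,0.0008]],"turn":[[0,0,0],[0,0,0],[0,0,0],[0,0,0],[0,0,0],[0,0,0],[0,0,0],[0,0,0],[0,0,0],[0,0,0],[0,0,0],[0,0,0]],"grip":[1,1,0.9,0.8,0.75,0.7,0.65,0.6,0.56,0.53,0.52,0.52]}'
python3 - <<'E'
from h import *
p,R=tool();print(p,q(p))
E
```

```text
clock: 5.52
tool_pos: [0.6122, 0.0728, 0.029]
orientation: [-170.3, 90.0, -90.5]
force: [0.2, -5.6, 3.0]
opening: 0.0458
[0.61221111 0.07276281 0.02896229] [0.00028064 0.09097325]
```

```bash
python3 -m crank '{"delta_pos":[[0,0,0],[0,0,0],[0,0,0],[0,0,0],[0,0,0],[0,0,0],[0,0,0],[0,0,0],[0,0,0],[0,0,0],[0,0,0],[0,0,0]],"turn":[[0,0,0],[0,0,0],[0,0,0],[0,0,0],[0,0,0],[0,0,0],[0,0,0],[0,0,0],[0,0,0],[0,0,0],[0,0,0],[0,0,0]],"grip":[0.48,0.45,0.42,0.38,0.34,0.3,0.2,0.1,0,0,0,0]}'
python3 -m crank '{"delta_pos":[[0,0,0],[0,0,0],[0,0,0],[0,0,0],[0,0,0],[0,0,0]],"turn":[[0,0,0],[0,0,0],[0,0,0],[0,0,0],[0,0,0],[0,0,0]],"grip":[0,0,0,0,0,0]}'
python3 - <<'E'
from h import *
p,R=tool();print(p,q(p))
s=snapshot("wrist");np.savez("w5.npz",**{k:np.array(v) for k,v in s.items()})
cv2.imwrite("pics/w5.png",np.clip(cv2.resize(s["pixels"][60:260,180:420],None,fx=3,fy=3,interpolation=2).astype(float)*1.4,0,255).astype(np.uint8))
E
```

```text
clock: 6.52
tool_pos: [0.6132, 0.0728, 0.029]
orientation: [-96.0, 89.9, -16.2]
force: [5.6, -6.2, -1.3]
opening: 0.0299
clock: 7.02
tool_pos: [0.6132, 0.0729, 0.029]
orientation: [-94.4, 89.9, -14.6]
force: [5.3, -6.6, -0.3]
opening: 0.0296
[0.61320836 0.07288246 0.02901471] [0.00124053 0.09126895]
```

View pics/w5.png

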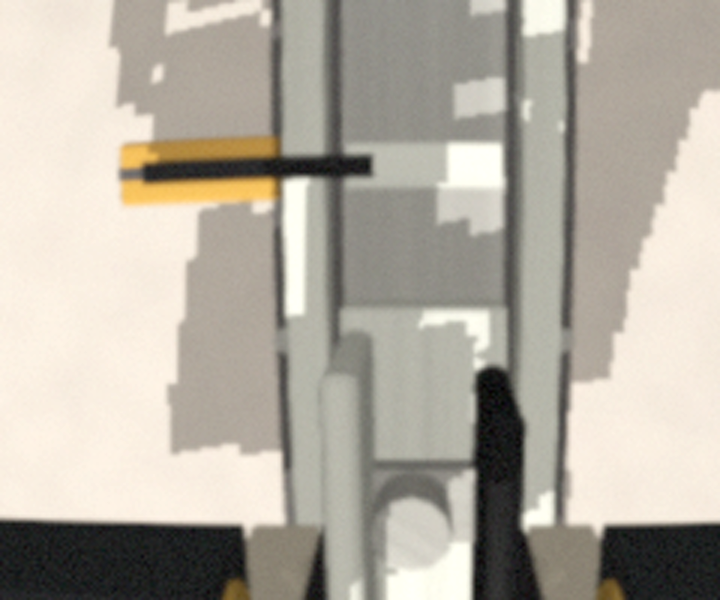

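The opening of 29.6 mm matches the 30 mm expected with the lever shut. The index lies on the line (tip (130,174), index (150,172)), and the grip is firm. Handing in.

```bash
python3 -c "
from h import *
close_job();print(get_obs()['opening'])"
```

```text
the job is handed in; nothing more can be done
the job is handed in; nothing more can be done
```

I pulled the leg out about 95 mm by its cheek to the brass mark with the lever still open. Then, holding it there, I squeezed the thumb plate shut against the back plate and handed the job in still gripping. The hand-in gave no verdict.

- **Leg at the mark:** the last wrist picture shows the index on the line, within about 1 mm by eye.
- **Lever shut:** the finger opening was 29.6 mm, against the 30 mm expected when shut. The picture also shows the lever shut.
- **Grip:** the fingers were commanded fully shut, at the fixed half force of about 30 N. I did not measure the contact force itself.
- **Other objects:** the mark's position read the same to about 0.3 mm before the pull and part-way through it. I did not take another picture of the pot, tumbler or tray, but every move stayed clear of them.

I handed in at about 7 s, well inside the 32 s limit. No check failed, but the reading I tried after handing in was refused.

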